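Re-arm the ironing socket with its interlock key

TASK

Re-arm the ironing socket: take the key out of its stand, feel gently for the slot in the steel plate on top of the grey switch box and push the key fully home, turn it clockwise (seen from above) to its stop and then back until the lock is against its home stop. Then draw the key straight out and put it back fully down in its stand, upright, and let go. Never force the key against the lock, and leave the other things on the shelf where they are.

Things in the scene. Friction and masses are not known exactly. Their poses are not given: they have to be found in the camera images.
- key_grip (a point): Centre of the key's bow, a black plastic block 34 (key x) x 12 (key y) x 46 mm tall; grip it across the 12 mm. The key (70 g) stands upright in its stand, blade down, z up. This point is 54 mm above the key's tip, 30 mm above the underside of its collar. The key is the same turned by half a turn.
- key_tip (a point): Centre of the lower end of the key's blade, same axes. From the tip up: brass bit 16 (key x) x 6 (key y) x 12 mm tall; round neck 6 mm across up to 24 mm; round collar 26 mm across from 24 to 28 mm; bow from 28 to 74 mm.
- key: The whole key; its origin is at the tip of the blade.
- lock: Grey steel switch box fixed to the shelf, 110 (x) x 120 (y) x 52 mm tall; origin at the centre of its underside. On top lies a loose flat steel lock plate, 60 (x) x 90 (y) x 8 mm, with the keyhole, an unchamfered slot 18 mm along lock x by 8 mm along lock y, through its centre (1 mm clearance round the bit). The key goes in with its x along lock x, either way round.
- lock_face (a point): Point fixed to the box over its middle, level with the lock plate's upper face, 60 mm above the shelf. The keyhole is NOT exactly here: the plate lies up to 11 mm to either side of this point along lock y (not along x), held by about 9 N of friction. Find it by eye or by feel. Fully in, the key's collar rests on the plate, the tip 24 mm below its face.
- plug (a joint): Angle (rad) of the brass plug under the plate, which has the same slot from 9.5 mm below the face. 0 = home stop (slot along lock x), grows clockwise seen from above to a stop at 1.15; friction 0.06 N m. Key play is 0.13 rad each way: turn the key to 1.28 for the far stop, back to -0.13 to bring the plug home, then line it up (0) to draw it out; otherwise the plate traps it.
- stand: Grey plastic key stand fixed to the shelf, a block 60 (x) x 50 (y) x 34 mm tall on a foot 80 x 70 x 4 mm; origin at the centre of its underside. Open pocket in its top 20 (x) x 10 (y) mm, 30 mm deep; the key stands in it, collar on the top face (tip 10 mm above the origin), key x along stand x.
- iron: Not part of the job, to be left alone: cream iron on the orange mat, 110 x 250 mm, 132 mm tall; origin under its sole
- tin: Not part of the job, to be left alone: lidded steel tin, 114 mm across, 126 mm tall; origin under its base
- sprayer: Not part of the job, to be left alone: clear bottle, 68 mm across, 190 mm tall; origin under its base
- starch: Not part of the job, to be left alone: metal can, 56 mm across, 170 mm tall; origin under its base
- spool: Not part of the job, to be left alone: thread spool, 34 mm across, 36 mm tall; origin under its base
- brush: Not part of the job, to be left alone: clothes brush standing on its bristles, 160 x 45 mm, 36 mm tall; origin at its underside
- peg1: Not part of the job, to be left alone: wooden clothes peg lying flat, 75 x 10 x 14 mm; origin at its underside
Not all that is in view belongs to the job. Leave any green or pink look-alike of the key alone.

How it is judged:
By the outcome, as a careful person would: the job done as asked, in the order asked, and still so for the second after the job is handed in, with the robot touching nothing.
It also fails if it takes over 72 s, if anything falls off the work surface, if the arm or the gripper's body presses on something with over 40 N, if the wrist force passes 120 N, or if a joint passes its speed limit or range.

ROBOT

A 6-joint arm with a two-finger parallel gripper is mounted at the origin on the work surface. World frame = base frame: x ahead of the robot, y to its left, z up, the work surface at z = 0. Lengths are in mm, angles in rad, forces in N, time in s.
With the tool pointing down it reaches from about 350 to 875 mm from the base axis. Payload 4.2 kg.
Tool frame: the origin (TCP) lies at the very end of the fingers, on their centre line; the grasp point (between the pads) lies 19 mm behind it; z points along the fingers, y is the line along which they close (so a half turn about z gives the same grasp; the last joint's range is limited). The gripper opens to 85 mm and grips with 20 to 120 N. Pads are 22 mm wide; open, the fingers measure 114 mm over their backs; the gripper's body (76 mm by 85 mm) begins 54 mm behind the grasp point. The pads swing forward as they close: fully open they stand 13 mm farther back than shut.
Start: joints at [-1.013, 0.385, 0.008, 0, -1.194, -0.259], TCP at [183.999, -597.28, 231.312] pointing down, gripper open.
Joint ranges: [-3.14, 3.14], [-1.21, 2.06], [-1.07, 1.41], [-3.16, 2.05], [-2.99, -0.16], [-3.1, 3.1]. Speed limits (rad/s): [2.79, 2.79, 3.14, 3.14, 3.14, 3.14].

INTERFACE

Orientations are given as a unit quaternion [x, y, z, w].
In Python, from bench import arm, optics gives the robot as it stands. The module is installed in compiled form; this text tells all that it offers.
- The arm moves only by the tool step_arm, never from a script. Its argument "motion" is a list of rows, each an object with "dr": the turn, a rotation vector about the tool's x, y, z in units of 8 degrees (1.0 is 8 degrees), a list of three; "slide": the shift along the tool's x, y, z in mm, a list of three; "jaw": the finger opening in mm, from 0 to 85.4. A call has exactly 8 rows; each row is the pose to reach, as a shift and turn from the pose commanded when the call began, along the tool's axes at that moment; what a row does not reach only later rows make up. A row lasts 1/8 s, in which the tool goes at most 62.5 mm and 10.7 degrees, less where a joint would pass 70% of its speed; a pose out of reach is approached as far as the arm can. A call with a gripper value outside its range is refused whole. The fingers move at their own pace and stop on an object; the grip force is fixed at half the most. Time passes only in rows, so rows that repeat a pose let the fingers close, or fill a call up. It gives the time, the measured TCP pose, the force, the opening and the grip force at its end, in the units of the state.
- arm.read_state(): the state, without advancing time (a new reading comes with each control period).
- optics.get_image(name): name is "side" or "top" or "wrist"; returns the picture (420x560x3 uint8, blue, green, red); there is no depth.
- optics.camera_info(name): a dict with "camera_matrix" (3x3 intrinsics, pixels), "view" (4x4, takes a point from world to camera coordinates); the wrist camera has in their place "T_tool_cam" (4x4, takes a point from camera to tool coordinates, whose origin is the TCP and whose axes are the flange's). Camera axes: x right, y up, looking along -z (the intrinsics and any distortion apply to the point x, -y, -z); pixel columns grow to the right and rows downward; lengths in mm; the calibration is good to about 2 mm. A picture is of the moment at which its call begins: read the wrist's pose just before it. camera_info takes no time and is no camera call.
- arm.job_done(): hands the job in; it is judged then, once.
The state is a dict: "clock": time; "joints": joint angles; "joint_vel": joint speeds; "joint_efforts": joint torques, N m; "position": TCP position; "ee_rot": TCP orientation; "contact_force": force on the tool from outside, world axes, zero at the start; "wrist_torque": the same for the moment, N m; "gripper_width": finger opening in mm; "grasp_force": force on a finger pad.
Only numpy, scipy, OpenCV 4.12 (cv2) and the standard library are available. Lean on these libraries where they do the work, as an engineer would, in place of code of your own. Each camera call takes 0.05 s, during which the arm holds its last target. There are 200 camera calls.

## Working session

There is one attempt and no reset: what is moved stays moved. The work goes in short steps, Python scripts to look and compute and a tool call to move; the robot and the scene stay as the last step left them, time stands still between calls to the robot, and variables do not carry over. Pictures are saved under pics/ and viewed, at most 13 in all, crops included, and the job is handed in when it is done.

Besides the shell and the picture viewer there is one more tool, called after ">>>" as name(argument=value, ...), one argument or row to a line, values as JSON. step_arm: Moves the arm, as the interface text tells. Its arguments: {"type":"object","properties":{"motion":{"type":"array","items":{"type":"object","properties":{"dr":{"type":"array","items":{"type":"number"}},"slide":{"type":"array","items":{"type":"number"}},"jaw":{"type":"number"}}}}},"required":["motion"]}

```bash
mkdir -p pics
python3 - <<'E'
from bench import arm, optics
import cv2, numpy as np
s=arm.read_state(); print({k:np.round(v,3).tolist() for k,v in s.items()})
for n in ["top","side"]:
    cv2.imwrite(f"pics/{n}0.png",optics.get_image(n)); 
for n in ["top","side","wrist"]: print(n,{k:np.round(v,3).tolist() if not isinstance(v,str) else v for k,v in optics.camera_info(n).items()})
E
```

```text
{'clock': 0.0, 'joints': [-1.013, 0.386, 0.007, -0.0, -1.194, -0.259], 'joint_vel': [-0.001, -0.002, -0.001, 0.001, 0.0, 0.0], 'joint_efforts': [0.001, -39.229, 18.84, 4.186, -0.005, -0.0], 'position': [183.811, -596.744, 230.189], 'ee_rot': [-0.149, 0.989, 0.001, -0.0], 'contact_force': [-0.119, 0.794, 0.571], 'wrist_torque': [-0.019, 0.01, -0.019], 'grasp_force': 0.0, 'gripper_width': 85.003}
top {'camera_matrix': [[522.279, 0.0, 274.745], [0.0, 522.279, 212.002], [0.0, 0.0, 1.0]], 'view': [[-0.001, -1.0, -0.001, 6.094], [0.983, -0.001, 0.185, -597.865], [-0.185, -0.001, 0.983, -1277.63], [0.0, 0.0, 0.0, 1.0]]}
side {'camera_matrix': [[491.297, 0.0, 280.241], [0.0, 491.297, 211.266], [0.0, 0.0, 1.0]], 'view': [[0.913, -0.407, -0.003, -518.477], [0.212, 0.471, 0.856, -203.848], [-0.347, -0.783, 0.516, -1096.893], [0.0, 0.0, 0.0, 1.0]]}
wrist {'camera_matrix': [[347.171, 0.0, 277.92], [0.0, 347.171, 208.607], [0.0, 0.0, 1.0]], 'T_tool_cam': [[-0.0, 0.954, 0.3, 76.21], [1.0, 0.0, 0.001, 0.158], [0.001, 0.3, -0.954, -141.557], [0.0, 0.0, 0.0, 1.0]]}
```

View pics/top0.png

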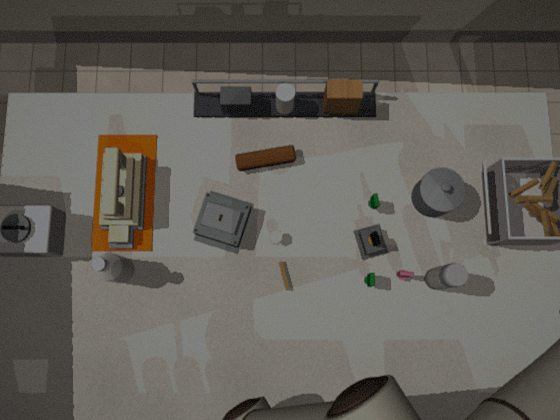

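View pics/side0.png

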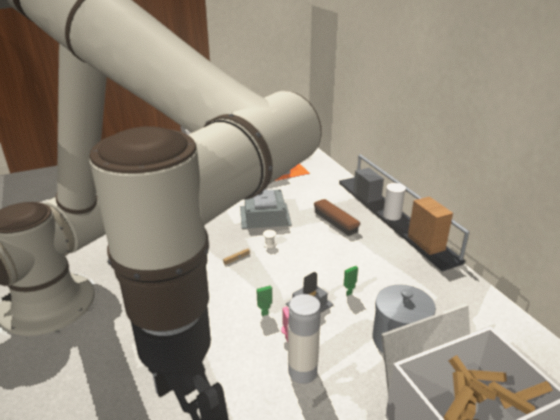

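The top view shows the stand with the black key at about (371,241) and the lock box at about (223,219), its slot near (221,217). Green and pink decoys sit around the stand.

```bash
cat > h.py <<'E'
from bench import arm, optics
import cv2, numpy as np
from scipy.spatial.transform import Rotation as R
def cam(name,s=None):
    i=optics.camera_info(name); K=np.array(i["camera_matrix"])
    if name=="wrist":
        T=np.eye(4); T[:3,:3]=R.from_quat(s["ee_rot"]).as_matrix(); T[:3,3]=s["position"]
        return K,T@np.array(i["T_tool_cam"])
    return K,np.linalg.inv(np.array(i["view"]))
def cast(KT,px,z):
    K,T=KT; px=np.atleast_2d(np.asarray(px,float)); d=np.c_[(px[:,0]-K[0,2])/K[0,0],-(px[:,1]-K[1,2])/K[1,1],-np.ones(len(px))]@T[:3,:3].T
    o=T[:3,3]; return o+d*((z-o[2])/d[:,2])[:,None]
def proj(KT,P):
    K,T=KT; c=(np.atleast_2d(P)-T[:3,3])@T[:3,:3]; return np.c_[K[0,2]+K[0,0]*c[:,0]/-c[:,2],K[1,2]-K[1,1]*c[:,1]/-c[:,2]]
def tool(s,v): return R.from_quat(s["ee_rot"]).inv().apply(v)
def st():
    s=arm.read_state(); return s
E
python3 - <<'E'
from h import *
im=cv2.imread("pics/top0.png"); C=cam("top")
a=cv2.resize(im[185:255,185:260],None,fx=5,fy=5,interpolation=cv2.INTER_CUBIC)
b=cv2.resize(im[205:275,335:410],None,fx=5,fy=5,interpolation=cv2.INTER_CUBIC)
cv2.imwrite("pics/crop0.png",np.hstack([a,b]))
print(cast(C,[371,241],36).round(1),cast(C,[375,240],80).round(1),cast(C,[221,217],60).round(1))
E
```

```text
[[ 525.7 -241.    36. ]] [[ 522.5 -242.9   80. ]] [[584.2 142.2  60. ]]
```

View pics/crop0.png

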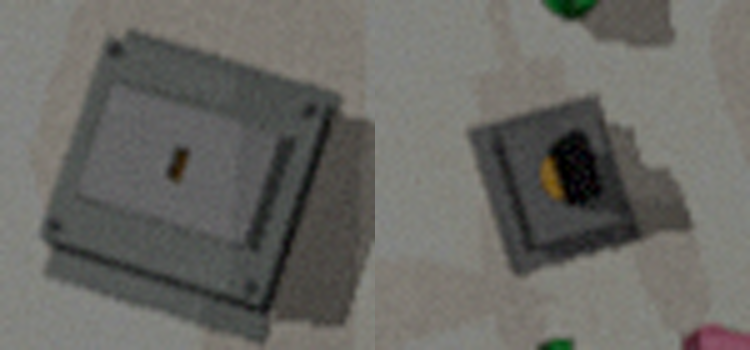

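The crop shows the slot at about (220.6,217.8), lock x at about -16°. The stand's x is at about +16°, which the tool already matches. I'm moving over the stand.

>>> step_arm(
  motion=[
    {"slide": [-54, 30, 0], "dr": [0, 0, 0], "jaw": 85},
    {"slide": [-108, 60, 0], "dr": [0, 0, 0], "jaw": 85},
    {"slide": [-162, 90, 0], "dr": [0, 0, 0], "jaw": 85},
    {"slide": [-216, 120, 0], "dr": [0, 0, 0], "jaw": 85},
    {"slide": [-270, 150, 0], "dr": [0, 0, 0], "jaw": 85},
    {"slide": [-324, 180, 0], "dr": [0, 0, 0], "jaw": 85},
    {"slide": [-378, 210, 0], "dr": [0, 0, 0], "jaw": 85},
    {"slide": [-431, 240, 0], "dr": [0, 0, 0], "jaw": 85},
  ],
)

```text
clock: 1.1
position: [526.2, -239.2, 231.0]
ee_rot: [-0.149, 0.989, 0.0, -0.0]
contact_force: [0.4, -0.9, -0.2]
gripper_width: 85.1
grasp_force: 0.0
```

Run:
```python
from h import *
s=st(); im=optics.get_image("wrist"); cv2.imwrite("pics/w1.png",im)
print(s["clock"],np.round(s["position"],1),np.round(s["ee_rot"],4),np.abs(s["joint_vel"]).max())
```

```text
1.1 [ 526.2 -239.2  231. ] [-1.490e-01  9.888e-01  1.000e-04 -3.000e-04] 0.7505156548285232
```

View pics/w1.png

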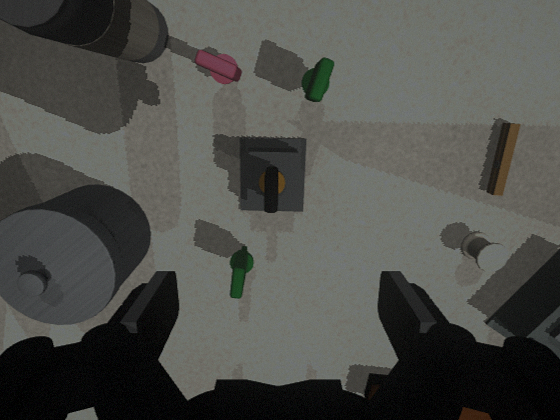

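The wrist view shows the bow at about (271,190), aligned with the tool, between two green decoys. I'm measuring the bow's centre and angle.

```bash
cat >> h.py <<'E'
def bow(im,s,x0,x1,y0,y1,z=84,th=28):
    m=(im.max(2)<th).astype(np.uint8)*255; k=np.zeros_like(m); k[y0:y1,x0:x1]=m[y0:y1,x0:x1]
    c=max(cv2.findContours(k,0,2)[0],key=cv2.contourArea); r=cv2.minAreaRect(c); b=cv2.boxPoints(r)
    P=cast(cam("wrist",s),b,z); e=P[1]-P[0]; f=P[2]-P[1]; L=e if np.linalg.norm(e)>np.linalg.norm(f) else f
    if L[0]<0: L=-L
    return r,P.mean(0),np.degrees(np.arctan2(L[1],L[0])),np.linalg.norm(e),np.linalg.norm(f)
E
python3 - <<'E'
from h import *
s=st(); im=optics.get_image("wrist")
print(np.round(s["position"],1),np.round(s["ee_rot"],4),np.abs(s["joint_vel"]).max())
print(np.median(im[170:205,268:275],axis=(0,1)),im[150,255:290:3].max(1))
r=bow(im,s,245,300,145,218); print(r); print("tool delta",tool(s,r[1]-s["position"]).round(1))
E
```

```text
[ 530.9 -235.3  230.6] [-1.516e-01  9.884e-01  1.000e-04  1.200e-03] 0.1341758420676092
[20. 21. 21.] [49 55 54 56 56 56 54 56 55 61 58 55]
(((267.7918395996094, 182.49423217773438), (13.383726119995117, 45.20478439331055), 1.5911402702331543), array([ 525.77289615, -245.95377259,   84.        ]), np.float64(15.01832917033033), np.float64(39.395324027694784), np.float64(11.148907971510052))
tool delta [  8.4  -8.6 146.6]
```

>>> step_arm(
  motion=[
    {"slide": [6, -8, 25], "dr": [0, 0, 0.25], "jaw": 85},
    {"slide": [6, -8, 50], "dr": [0, 0, 0.25], "jaw": 85},
    {"slide": [6, -8, 75], "dr": [0, 0, 0.25], "jaw": 85},
    {"slide": [6, -8, 90], "dr": [0, 0, 0.25], "jaw": 85},
    {"slide": [6, -8, 100], "dr": [0, 0, 0.25], "jaw": 85},
    {"slide": [6, -8, 100], "dr": [0, 0, 0.25], "jaw": 85},
    {"slide": [6, -8, 100], "dr": [0, 0, 0.25], "jaw": 85},
    {"slide": [6, -8, 100], "dr": [0, 0, 0.25], "jaw": 85},
  ],
)

```text
clock: 2.2
position: [522.4, -250.6, 132.2]
ee_rot: [-0.132, 0.991, -0.0, 0.001]
contact_force: [-0.3, -0.9, -0.4]
gripper_width: 84.8
grasp_force: 0.0
```

Run:
```python
from h import *
s=st(); im=optics.get_image("wrist"); cv2.imwrite("pics/w2.png",im)
print(s["clock"],np.round(s["position"],1),np.round(s["ee_rot"],4),np.abs(s["joint_vel"]).max())
print(proj(cam("wrist",s),[525.8,-246,84]))
```

```text
2.2 [ 522.4 -250.6  132.2] [-1.316e-01  9.913e-01 -3.000e-04  8.000e-04] 0.003019427664992386
[[283.85544508 242.35809514]]
```

View pics/w2.png

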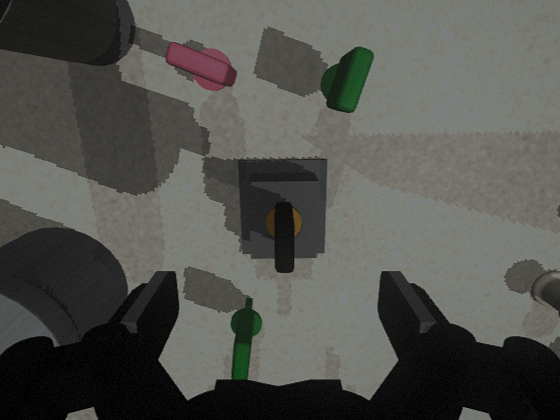

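The bow's top face ends at row 272, centred on column 285, and the stand edges are parallel to the image columns.

Run:
```python
from h import *
s=st(); im=cv2.imread("pics/w2.png"); C=cam("wrist",s)
m=(im.max(2)<30); 
for y in range(205,276,6):
    c=np.where(m[y,255:315])[0]+255; print(y,c.min() if len(c) else None,c.max() if len(c) else None)
print("end",tool(s,cast(C,[285,272],84)[0]-s["position"]).round(1), "stand corners",[tool(s,cast(C,p,38 if False else 34)[0]-s["position"]).round(1).tolist() for p in [(240,258),(325,258)]])
r=bow(im,s,255,315,195,285,th=30);print(r)
```

```text
205 275 291
211 275 291
217 275 292
223 275 293
229 275 293
235 275 293
241 275 293
247 275 293
253 275 293
259 276 293
265 276 293
271 278 291
end [-23.8   4.3  48.1] stand corners [[-38.4, -28.7, 98.1], [-38.4, 35.7, 98.1]]
(((282.5, 236.5), (71.0, 21.0), 90.0), array([ 522.92022296, -247.53301819,   84.        ]), np.float64(15.849367068043394), np.float64(11.93803926749111), np.float64(44.92569196840384))
```

>>> step_arm(
  motion=[
    {"slide": [-7, 3.6, 25], "dr": [0, 0, 0], "jaw": 85},
    {"slide": [-7, 3.6, 50], "dr": [0, 0, 0], "jaw": 85},
    {"slide": [-7, 3.6, 75], "dr": [0, 0, 0], "jaw": 60},
    {"slide": [-7, 3.6, 86], "dr": [0, 0, 0], "jaw": 40},
    {"slide": [-7, 3.6, 87], "dr": [0, 0, 0], "jaw": 30},
    {"slide": [-7, 3.6, 87], "dr": [0, 0, 0], "jaw": 25},
    {"slide": [-7, 3.6, 87], "dr": [0, 0, 0], "jaw": 20},
    {"slide": [-7, 3.6, 87], "dr": [0, 0, 0], "jaw": 20},
  ],
)

```text
clock: 3.25
position: [528.0, -245.2, 45.0]
ee_rot: [-0.132, 0.991, -0.0, 0.001]
contact_force: [0.7, -0.5, -0.5]
gripper_width: 20.4
grasp_force: 0.0
```

>>> step_arm(
  motion=[
    {"slide": [0, 0, 0], "dr": [0, 0, 0], "jaw": 15},
    {"slide": [0, 0, 0], "dr": [0, 0, 0], "jaw": 12},
    {"slide": [0, 0, 0], "dr": [0, 0, 0], "jaw": 8},
    {"slide": [0, 0, 0], "dr": [0, 0, 0], "jaw": 5},
    {"slide": [0, 0, 0], "dr": [0, 0, 0], "jaw": 5},
    {"slide": [0, 0, 0], "dr": [0, 0, 0], "jaw": 5},
    {"slide": [0, 0, 0], "dr": [0, 0, 0], "jaw": 5},
    {"slide": [0, 0, 0], "dr": [0, 0, 0], "jaw": 5},
  ],
)

```text
clock: 4.25
position: [527.8, -245.2, 44.6]
ee_rot: [-0.132, 0.991, -0.0, 0.0]
contact_force: [-0.5, 0.6, 5.0]
gripper_width: 11.1
grasp_force: 58.9
```

Run:
```python
from h import *
s=st(); print({k:np.round(v,3).tolist() for k,v in s.items()})
im=optics.get_image("wrist"); cv2.imwrite("pics/w3.png",im)
```

```text
{'clock': 4.25, 'joints': [-0.157, 0.509, -0.322, 0.0, -0.739, -1.15], 'joint_vel': [-0.0, -0.0, -0.002, -0.001, 0.002, -0.001], 'joint_efforts': [0.054, -37.266, 12.754, 2.618, 0.277, -0.004], 'position': [527.836, -245.249, 44.599], 'ee_rot': [-0.132, 0.991, -0.0, 0.0], 'contact_force': [-0.506, 0.55, 4.991], 'wrist_torque': [0.108, 0.27, -0.019], 'grasp_force': 58.945, 'gripper_width': 11.066}
```

View pics/w3.png

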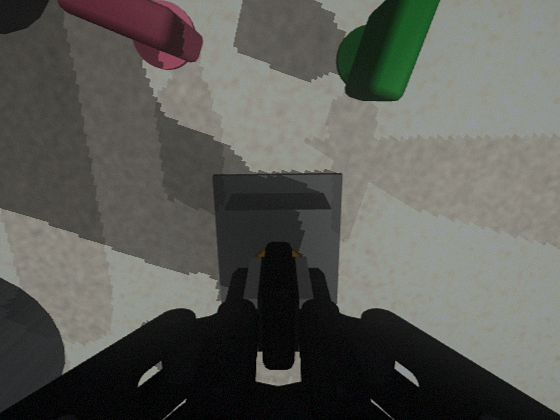

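The key is gripped, with the bow top spanning rows ~243–368 between the fingers.

Run:
```python
from h import *
s=st(); im=cv2.imread("pics/w3.png"); C=cam("wrist",s)
print(im[236:262,278].max(1),im[355:376,278].max(1))
for p,z in [((278,368),84),((278,252),84),((278,243),84),((278,243),60)]: print(p,z,tool(s,cast(C,p,z)[0]-s["position"]).round(1))
print("lock",tool(s,np.array([584.2,142.2,60])-s["position"]).round(1), "heading",2*np.degrees(np.arctan2(s["ee_rot"][1],s["ee_rot"][0])))
```

```text
[44 42 38 41 40 30 17  8 20 11 11 10 15 13 11  6 17 10  7 16 16  7 14 11
  7  5] [ 10   8   8  12  11  13  13  11   6   9   4  12  12  12  22 136 135 138
 138 139 140]
(278, 368) 84 [-16.2   0.1 -39.4]
(278, 252) 84 [ 29.5   0.1 -39.4]
(278, 243) 84 [ 32.6   0.1 -39.4]
(278, 243) 60 [ 22.3   0.1 -15.4]
lock [-155.5  359.3  -15.4] heading 195.13003972532886
```

>>> step_arm(
  motion=[
    {"slide": [0, 0, -8], "dr": [0, 0, 0], "jaw": 5},
    {"slide": [0, 0, -20], "dr": [0, 0, 0], "jaw": 5},
    {"slide": [0, 0, -35], "dr": [0, 0, 0], "jaw": 5},
    {"slide": [0, 0, -55], "dr": [0, 0, 0], "jaw": 5},
    {"slide": [0, 0, -75], "dr": [0, 0, 0], "jaw": 5},
    {"slide": [0, 0, -90], "dr": [0, 0, 0], "jaw": 5},
    {"slide": [0, 0, -90], "dr": [0, 0, 0], "jaw": 5},
    {"slide": [0, 0, -90], "dr": [0, 0, 0], "jaw": 5},
  ],
)

```text
clock: 5.3
position: [527.1, -244.9, 133.7]
ee_rot: [-0.131, 0.991, 0.0, -0.001]
contact_force: [0.7, 0.3, -1.2]
gripper_width: 11.2
grasp_force: 58.4
```

>>> step_arm(
  motion=[
    {"slide": [-15, 40, 0], "dr": [0, 0, 0.5], "jaw": 5},
    {"slide": [-35, 90, 0], "dr": [0, 0, 1.2], "jaw": 5},
    {"slide": [-55, 140, 0], "dr": [0, 0, 1.9], "jaw": 5},
    {"slide": [-75, 190, 0], "dr": [0, 0, 2.6], "jaw": 5},
    {"slide": [-95, 240, 0], "dr": [0, 0, 3.3], "jaw": 5},
    {"slide": [-115, 290, 0], "dr": [0, 0, 3.9], "jaw": 5},
    {"slide": [-125, 320, 0], "dr": [0, 0, 3.9], "jaw": 5},
    {"slide": [-130, 333, 0], "dr": [0, 0, 3.9], "jaw": 5},
  ],
)

```text
clock: 6.3
position: [565.8, 111.8, 133.2]
ee_rot: [0.139, 0.99, -0.001, -0.001]
contact_force: [0.4, -0.6, -0.2]
gripper_width: 10.9
grasp_force: 58.5
```

>>> step_arm(
  motion=[
    {"slide": [0, 0, 0], "dr": [0, 0, 0], "jaw": 5},
    {"slide": [0, 0, 0], "dr": [0, 0, 0], "jaw": 5},
    {"slide": [0, 0, 0], "dr": [0, 0, 0], "jaw": 5},
    {"slide": [0, 0, 0], "dr": [0, 0, 0], "jaw": 5},
    {"slide": [0, 0, 0], "dr": [0, 0, 0], "jaw": 5},
    {"slide": [0, 0, 0], "dr": [0, 0, 0], "jaw": 5},
    {"slide": [0, 0, 0], "dr": [0, 0, 0], "jaw": 5},
    {"slide": [0, 0, 0], "dr": [0, 0, 0], "jaw": 5},
  ],
)

```text
clock: 7.3
position: [566.3, 110.3, 134.3]
ee_rot: [0.14, 0.99, -0.0, 0.0]
contact_force: [0.7, -0.1, -0.7]
gripper_width: 11.3
grasp_force: 58.6
```

Run:
```python
from h import *
s=st(); im=optics.get_image("wrist"); cv2.imwrite("pics/w4.png",im)
print({k:np.round(v,3).tolist() for k,v in s.items()})
print("lock",tool(s,np.array([584.2,142.2,60])-s["position"]).round(1), "heading",2*np.degrees(np.arctan2(s["ee_rot"][1],s["ee_rot"][0])))
```

```text
{'clock': 7.3, 'joints': [0.473, 0.391, -0.246, 0.0, -0.934, -2.324], 'joint_vel': [0.001, 0.001, -0.002, -0.001, 0.0, 0.0], 'joint_efforts': [-0.019, -37.462, 16.601, 3.736, 0.0, 0.0], 'position': [566.332, 110.301, 134.309], 'ee_rot': [0.14, 0.99, -0.0, 0.0], 'contact_force': [0.678, -0.122, -0.658], 'wrist_torque': [-0.038, -0.03, -0.029], 'grasp_force': 58.551, 'gripper_width': 11.261}
lock [-8.3 35.6 74.3] heading 163.92683913200435
```

View pics/w4.png

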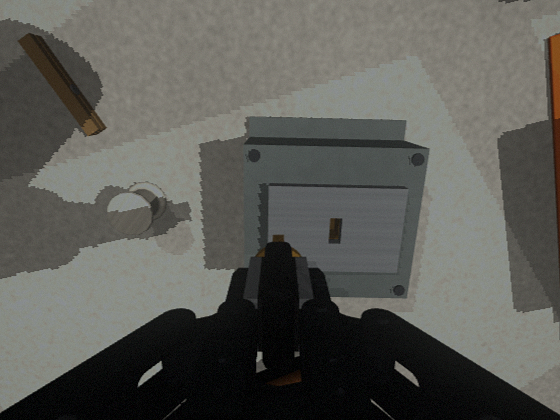

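The wrist view shows the slot at about (335,230) in the bright plate, and the near lower edge of the key's bit at about (278,235).

Run:
```python
from h import *
s=st(); im=cv2.imread("pics/w4.png"); C=cam("wrist",s)
T=lambda p,z: tool(s,cast(C,p,z)-s["position"])
g=im.max(2); print(im[210:252:4,335].tolist()); print(g[230,322:350]); print(g[225:250,278], im[225:250:3,278].tolist())
w=g[205:258,315:356]; m=((w<85)*255).astype(np.uint8)
c=max(cv2.findContours(m,0,2)[0],key=cv2.contourArea); r=cv2.minAreaRect(c); b=cv2.boxPoints(r)+[315,205]
print("slot",r,b.round(1).tolist()); print(T(b,60).round(1),T(b,60).mean(0).round(1))
k=np.zeros_like(g); k[170:285,255:415]=((g[170:285,255:415]>100)*255)
c=max(cv2.findContours(k,0,2)[0],key=cv2.contourArea); a=cv2.approxPolyDP(cv2.convexHull(c),6,True)[:,0]; print(a.tolist(),T(a,60).round(1).tolist())
for z in (98,100): print("bit",T([278,235],z).round(1))
```

```text
[[96, 94, 87], [94, 93, 92], [42, 50, 54], [25, 30, 36], [22, 24, 29], [23, 26, 32], [20, 30, 37], [29, 48, 61], [45, 45, 42], [92, 93, 90], [96, 94, 95]]
[ 98  98  99  95  95  98 100  61  32  39  42  40  35  32  31  34  51  38
  35  78 103  98  97  99  98  97  97 100]
[ 93  96  98  97  97  97  94  95 100  76  47  48  45  45  47  46  39  20
  17  20  21  19  14  22  18] [[93, 90, 87], [96, 97, 95], [94, 93, 92], [69, 74, 76], [17, 34, 45], [23, 38, 46], [15, 17, 17], [19, 18, 15], [18, 18, 17]]
slot ((19.961929321289062, 25.532995223999023), (13.251951217651367, 25.862680435180664), 4.085616588592529) [[327.4, 243.0], [329.3, 217.2], [342.5, 218.1], [340.6, 243.9]]
[[-15.8  33.6  74.3]
 [  2.5  34.   74.3]
 [  1.8  42.8  74.3]
 [-16.5  42.5  74.3]] [-7.  38.2 74.3]
[[409, 284], [414, 247]] [[-46.9, 92.0, 74.3], [-18.8, 92.2, 74.3]]
bit [[ 5.1  0.4 36.3]]
bit [[ 5.9  0.4 34.3]]
```

>>> step_arm(
  motion=[
    {"slide": [-2, 12, 5], "dr": [0, 0, 0.17], "jaw": 5},
    {"slide": [-4.8, 25, 15], "dr": [0, 0, 0.17], "jaw": 5},
    {"slide": [-4.8, 37.8, 25], "dr": [0, 0, 0.17], "jaw": 5},
    {"slide": [-4.8, 37.8, 32], "dr": [0, 0, 0.17], "jaw": 5},
    {"slide": [-4.8, 37.8, 32], "dr": [0, 0, 0.17], "jaw": 5},
    {"slide": [-4.8, 37.8, 32], "dr": [0, 0, 0.17], "jaw": 5},
    {"slide": [-4.8, 37.8, 32], "dr": [0, 0, 0.17], "jaw": 5},
    {"slide": [-4.8, 37.8, 32], "dr": [0, 0, 0.17], "jaw": 5},
  ],
)

```text
clock: 8.35
position: [581.6, 145.1, 102.7]
ee_rot: [0.152, 0.988, 0.0, 0.0]
contact_force: [-0.9, 0.2, -0.8]
gripper_width: 11.3
grasp_force: 58.6
```

Run:
```python
from h import *
s=st(); im=optics.get_image("wrist"); cv2.imwrite("pics/w5f.png",im)
print(np.round(s["position"],1),np.round(s["contact_force"],1))
cv2.imwrite("pics/w5.png",cv2.resize(im[190:265,228:328],None,fx=8,fy=8,interpolation=cv2.INTER_NEAREST))
```

```text
[581.6 145.1 102.7] [-0.9  0.2 -0.8]
```

View pics/w5.png

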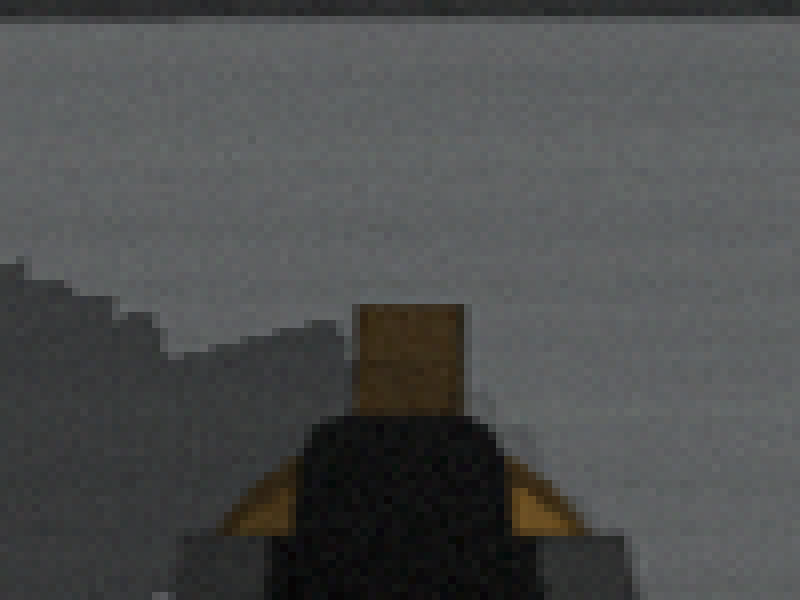

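The bit's lower edge is at row ~235 (fixed in the image). The slot's near end shows above it at rows 228–235, columns ~272–286, nearly in line. Now the numbers.

Run:
```python
from h import *
s=st(); im=cv2.imread("pics/w5f.png"); C=cam("wrist",s)
T=lambda p,z: tool(s,cast(C,p,z)-s["position"]).round(1).tolist()
for a,b in ((229,234),(237,241)): print(a,im[a:b,266:294].mean(0).round().astype(int).tolist())
print(im[224:244,279].tolist())
print("slot end",T([[272,228],[286.5,228]],60),"bit",T([[273,235],[286,235]],68.1))
```

```text
229 [[69, 69, 66], [66, 66, 63], [67, 65, 64], [68, 66, 64], [77, 76, 73], [88, 87, 83], [55, 59, 61], [20, 38, 51], [22, 45, 57], [24, 45, 58], [25, 45, 58], [26, 45, 58], [25, 43, 57], [27, 46, 61], [25, 45, 58], [25, 43, 58], [26, 46, 59], [25, 45, 60], [23, 42, 54], [28, 39, 44], [80, 80, 79], [101, 99, 96], [99, 96, 95], [98, 97, 95], [98, 97, 95], [98, 95, 93], [98, 97, 95], [97, 95, 94]]
237 [[59, 59, 57], [58, 57, 57], [57, 57, 55], [60, 59, 58], [61, 61, 59], [56, 55, 53], [36, 44, 51], [21, 41, 54], [22, 41, 54], [25, 43, 56], [25, 44, 54], [25, 41, 52], [23, 40, 53], [23, 40, 52], [22, 42, 54], [25, 42, 55], [25, 42, 56], [23, 42, 54], [20, 35, 46], [30, 42, 48], [77, 78, 78], [96, 94, 92], [93, 90, 87], [94, 94, 90], [99, 98, 95], [98, 98, 94], [98, 96, 94], [98, 98, 95]]
[[97, 97, 92], [95, 96, 92], [94, 93, 91], [104, 102, 95], [33, 49, 61], [30, 50, 63], [28, 46, 60], [26, 47, 63], [21, 41, 57], [28, 48, 63], [25, 43, 57], [24, 42, 51], [24, 39, 50], [25, 43, 57], [26, 40, 50], [22, 41, 52], [19, 35, 50], [23, 33, 42], [14, 18, 16], [17, 18, 15]]
slot end [[6.9, -3.0, 42.7], [6.8, 5.2, 42.7]] bit [[5.8, -2.4, 34.6], [5.8, 4.7, 34.6]]
```

Run:
```python
from h import *
im=cv2.imread("pics/w4.png")
for a in (234,236,238,240): print(a,im[a,266:294].max(1))
im=cv2.imread("pics/w5f.png")
for a in (227,228,231,234,236,238,240): print(a,im[a,266:294].max(1))
C=cam("wrist",st()); s=st(); p=s["position"];q=R.from_quat(s["ee_rot"])
for x in (-2,0): print(x,[proj(C,p+q.apply([x+8,y,z])).round(1).tolist() for y,z in((-3,34.6),(3,34.6),(3,22.6))])
```

```text
234 [49 58 85 96 97 90 97 84 85 83 81 81 76 81 81 83 78 81 88 95 91 97 89 95
 96 93 91 92]
236 [50 61 85 93 90 93 81 58 47 48 44 45 48 50 48 50 50 60 83 90 87 92 91 95
 90 95 91 95]
238 [53 64 92 95 91 99 79 52 50 51 47 42 45 47 54 53 49 59 83 96 93 94 95 94
 94 92 91 96]
240 [ 44  60  91 100  95  96  76  53  51  55  50  49  46  52  47  54  53  56
  83  99  96  94  96  94  95  94  95  96]
227 [ 97  96  96  96  98  96  98 103  99 100 101 101 102 104 103 102 102 105
 102 100 102  96  99  99  98  92  98  99]
228 [100 101  99 101  99  95  66  52  56  63  56  60  59  61  54  58  59  59
  56  44  85 102  98 100 100 101 102  99]
231 [ 59  56  59  55  81  96  61  51  56  57  58  60  57  63  57  57  62  63
  56  42  82 100  98  99  99  99  96  96]
234 [ 56  58  58  61  60  81  63  50  61  59  57  60  54  57  58  57  58  59
  57  47  83 104  98  99  96 100  98  98]
236 [ 58  59  59  57  59  54  44  50  54  54  55  49  53  50  47  57  56  62
  53  45  80 102  98  96 100  95  99  98]
238 [ 57  56  61  60  62  53  49  52  51  56  55  52  52  50  53  53  54  54
  52  48  80 101  95  99 103  98  99 101]
240 [ 63  58  58  63  64  55  57  55  56  58  54  53  55  50  54  56  55  55
  46  47  77  92  89  85  98 100  99  99]
-2 [[[271.8, 234.7]], [[282.8, 234.7]], [[283.1, 243.4]]]
0 [[[271.8, 231.3]], [[282.9, 231.3]], [[283.2, 239.8]]]
```

>>> step_arm(
  motion=[
    {"slide": [0, 0.5, 2], "dr": [0, 0, 0], "jaw": 5},
    {"slide": [0, 0.5, 4], "dr": [0, 0, 0], "jaw": 5},
    {"slide": [0, 0.5, 6], "dr": [0, 0, 0], "jaw": 5},
    {"slide": [0, 0.5, 7], "dr": [0, 0, 0], "jaw": 5},
    {"slide": [0, 0.5, 8], "dr": [0, 0, 0], "jaw": 5},
    {"slide": [0, 0.5, 9], "dr": [0, 0, 0], "jaw": 5},
    {"slide": [0, 0.5, 10], "dr": [0, 0, 0], "jaw": 5},
    {"slide": [0, 0.5, 10], "dr": [0, 0, 0], "jaw": 5},
  ],
)

```text
clock: 9.4
position: [581.5, 145.7, 92.2]
ee_rot: [0.152, 0.988, -0.0, -0.0]
contact_force: [0.6, -0.0, -0.8]
gripper_width: 11.2
grasp_force: 58.6
```

>>> step_arm(
  motion=[
    {"slide": [0, 0, 1], "dr": [0, 0, 0], "jaw": 5},
    {"slide": [0, 0, 2], "dr": [0, 0, 0], "jaw": 5},
    {"slide": [0, 0, 3], "dr": [0, 0, 0], "jaw": 5},
    {"slide": [0, 0, 4], "dr": [0, 0, 0], "jaw": 5},
    {"slide": [0, 0, 5], "dr": [0, 0, 0], "jaw": 5},
    {"slide": [0, 0, 6], "dr": [0, 0, 0], "jaw": 5},
    {"slide": [0, 0, 6], "dr": [0, 0, 0], "jaw": 5},
    {"slide": [0, 0, 6], "dr": [0, 0, 0], "jaw": 5},
  ],
)

```text
clock: 10.4
position: [581.6, 145.7, 86.3]
ee_rot: [0.152, 0.988, 0.0, 0.0]
contact_force: [0.9, -0.3, -0.8]
gripper_width: 11.2
grasp_force: 58.6
```

>>> step_arm(
  motion=[
    {"slide": [0, 0, 1], "dr": [0, 0, 0], "jaw": 5},
    {"slide": [0, 0, 2], "dr": [0, 0, 0], "jaw": 5},
    {"slide": [0, 0, 3], "dr": [0, 0, 0], "jaw": 5},
    {"slide": [0, 0, 4], "dr": [0, 0, 0], "jaw": 5},
    {"slide": [0, 0, 5], "dr": [0, 0, 0], "jaw": 5},
    {"slide": [0, 0, 6], "dr": [0, 0, 0], "jaw": 5},
    {"slide": [0, 0, 7], "dr": [0, 0, 0], "jaw": 5},
    {"slide": [0, 0, 7], "dr": [0, 0, 0], "jaw": 5},
  ],
)

```text
clock: 11.4
position: [581.5, 145.7, 79.2]
ee_rot: [0.152, 0.988, -0.0, -0.0]
contact_force: [0.2, 0.2, -1.4]
gripper_width: 11.2
grasp_force: 58.6
```

Run:
```python
from h import *
s=st(); print({k:np.round(s[k],2).tolist() for k in("position","contact_force","wrist_torque","joints")})
```

```text
{'position': [581.52, 145.66, 79.21], 'contact_force': [0.17, 0.15, -1.44], 'wrist_torque': [0.03, -0.01, 0.03], 'joints': [0.52, 0.49, -0.25, 0.0, -0.84, -2.39]}
```

>>> step_arm(
  motion=[
    {"slide": [0, 0, 1], "dr": [0, 0, 0], "jaw": 5},
    {"slide": [0, 0, 2], "dr": [0, 0, 0], "jaw": 5},
    {"slide": [0, 0, 3], "dr": [0, 0, 0], "jaw": 5},
    {"slide": [0, 0, 4.5], "dr": [0, 0, 0], "jaw": 5},
    {"slide": [0, 0, 6], "dr": [0, 0, 0], "jaw": 5},
    {"slide": [0, 0, 7], "dr": [0, 0, 0], "jaw": 5},
    {"slide": [0, 0, 8], "dr": [0, 0, 0], "jaw": 5},
    {"slide": [0, 0, 8.4], "dr": [0, 0, 0], "jaw": 5},
  ],
)

```text
clock: 12.4
position: [581.5, 145.7, 70.8]
ee_rot: [0.152, 0.988, -0.0, -0.0]
contact_force: [-0.0, 0.8, -1.7]
gripper_width: 11.7
grasp_force: 58.6
```

>>> step_arm(
  motion=[
    {"slide": [0, 0, 0.5], "dr": [0, 0, 0], "jaw": 5},
    {"slide": [0, 0, 0.5], "dr": [0, 0, 0], "jaw": 5},
    {"slide": [0, 0, 0.5], "dr": [0, 0, 0], "jaw": 5},
    {"slide": [0, 0, 0.5], "dr": [0, 0, 0], "jaw": 30},
    {"slide": [0, 0, 0.5], "dr": [0, 0, 0], "jaw": 60},
    {"slide": [0, 0, -20], "dr": [0, 0, 0], "jaw": 85},
    {"slide": [0, 0, -49.5], "dr": [0, 0, 0], "jaw": 85},
    {"slide": [0, 0, -49.5], "dr": [0, 0, 0], "jaw": 85},
  ],
)

```text
clock: 13.4
position: [583.3, 146.4, 123.1]
ee_rot: [0.151, 0.988, 0.002, 0.003]
contact_force: [0.3, -0.0, 0.0]
gripper_width: 85.2
grasp_force: 0.0
```

>>> step_arm(
  motion=[
    {"slide": [0, 0, 0], "dr": [0, 0, 0], "jaw": 85},
    {"slide": [0, 0, 0], "dr": [0, 0, 0], "jaw": 85},
    {"slide": [0, 0, 0], "dr": [0, 0, 0], "jaw": 85},
    {"slide": [0, 0, 0], "dr": [0, 0, 0], "jaw": 85},
    {"slide": [0, 0, 0], "dr": [0, 0, 0], "jaw": 85},
    {"slide": [0, 0, 0], "dr": [0, 0, 0], "jaw": 85},
    {"slide": [0, 0, 0], "dr": [0, 0, 0], "jaw": 85},
    {"slide": [0, 0, 0], "dr": [0, 0, 0], "jaw": 85},
  ],
)

```text
clock: 14.4
position: [581.6, 145.7, 120.4]
ee_rot: [0.152, 0.988, 0.0, 0.0]
contact_force: [-0.1, 1.3, -0.2]
gripper_width: 85.0
grasp_force: 0.0
```

Run:
```python
from h import *
s=st(); im=optics.get_image("wrist"); cv2.imwrite("pics/w6.png",im)
print(np.round(s["position"],1),np.round(s["ee_rot"],4),np.round(s["contact_force"],1))
```

```text
[581.6 145.7 120.4] [0.1516 0.9884 0.     0.    ] [-0.1  1.3 -0.2]
```

View pics/w6.png

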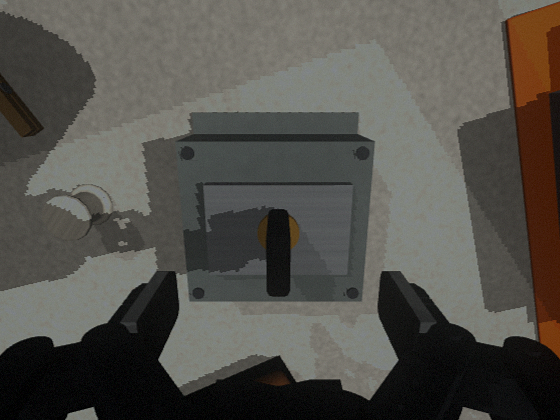

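The key is home: the bow is vertical at columns 268–290 with its far end at row ~297, and the collar is on the plate. The last joint would run out of range turning clockwise from here, so I'll regrip half a turn round.

>>> step_arm(
  motion=[
    {"slide": [0, 0, 0], "dr": [0, 0, -1.25], "jaw": 85},
    {"slide": [0, 0, 0], "dr": [0, 0, -2.5], "jaw": 85},
    {"slide": [0, 0, 0], "dr": [0, 0, -3.75], "jaw": 85},
    {"slide": [0, 0, 0], "dr": [0, 0, -5], "jaw": 85},
    {"slide": [0, 0, 0], "dr": [0, 0, -6.25], "jaw": 85},
    {"slide": [0, 0, 0], "dr": [0, 0, -7.5], "jaw": 85},
    {"slide": [0, 0, 0], "dr": [0, 0, -8.75], "jaw": 85},
    {"slide": [0, 0, 0], "dr": [0, 0, -10], "jaw": 85},
  ],
)

```text
clock: 15.45
position: [581.6, 145.7, 120.4]
ee_rot: [-0.522, 0.853, -0.0, 0.0]
contact_force: [0.1, -0.1, 0.3]
gripper_width: 84.8
grasp_force: 0.0
```

>>> step_arm(
  motion=[
    {"slide": [0, 0, 0], "dr": [0, 0, -1.25], "jaw": 85},
    {"slide": [0, 0, 0], "dr": [0, 0, -2.5], "jaw": 85},
    {"slide": [0, 0, 0], "dr": [0, 0, -3.75], "jaw": 85},
    {"slide": [0, 0, 0], "dr": [0, 0, -5], "jaw": 85},
    {"slide": [0, 0, 0], "dr": [0, 0, -6.25], "jaw": 85},
    {"slide": [0, 0, 0], "dr": [0, 0, -7.5], "jaw": 85},
    {"slide": [0, 0, 0], "dr": [0, 0, -8.75], "jaw": 85},
    {"slide": [0, 0, 0], "dr": [0, 0, -10], "jaw": 85},
  ],
)

```text
clock: 16.45
position: [581.6, 145.7, 120.5]
ee_rot: [0.948, -0.318, 0.0, -0.0]
contact_force: [-0.2, -0.4, 0.2]
gripper_width: 85.1
grasp_force: 0.0
```

>>> step_arm(
  motion=[
    {"slide": [0, 0, 0], "dr": [0, 0, -1.25], "jaw": 85},
    {"slide": [0, 0, 0], "dr": [0, 0, -2.5], "jaw": 85},
    {"slide": [0, 0, 0], "dr": [0, 0, -2.5], "jaw": 85},
    {"slide": [0, 0, 0], "dr": [0, 0, -2.5], "jaw": 85},
    {"slide": [0, 0, 0], "dr": [0, 0, -2.5], "jaw": 85},
    {"slide": [0, 0, 0], "dr": [0, 0, -2.5], "jaw": 85},
    {"slide": [0, 0, 0], "dr": [0, 0, -2.5], "jaw": 85},
    {"slide": [0, 0, 0], "dr": [0, 0, -2.5], "jaw": 85},
  ],
)

```text
clock: 17.45
position: [581.6, 145.7, 120.4]
ee_rot: [0.988, -0.152, 0.0, -0.0]
contact_force: [-0.4, 0.4, -0.3]
gripper_width: 85.1
grasp_force: 0.0
```

Run:
```python
from h import *
s=st(); im=optics.get_image("wrist"); cv2.imwrite("pics/w7.png",im)
print(np.round(s["position"],1),np.round(s["ee_rot"],4),np.round(s["joints"],2), "heading",2*np.degrees(np.arctan2(s["ee_rot"][1],s["ee_rot"][0])))
for n in ("w6","w7"):
    g=cv2.imread(f"pics/{n}.png").max(2); print(n,"rows",g[285:306,279],"up",g[200:216,279])
    for y in (240,270,285): c=np.where(g[y,255:305]<30)[0]+255; print(y,c.min(),c.max(), g[y,263:296])
```

```text
[581.6 145.7 120.4] [ 0.9884 -0.1517  0.     -0.    ] [ 0.52  0.44 -0.2  -0.   -0.93  0.75] heading -17.448065317519674
w6 rows [ 19  22  19  19  22  24  23  20  22  24  18  35  75  73  72  71  95 119
 112 115 116] up [93 88 85 88 86 88 88 88 91 26 13 18 20 14 19 18]
240 266 289 [60 60 45 20 12 18 15 18 19 20 17 20 19 14 19 18 12 19 19 14 19 18 20 16
 24 17 16 47 83 98 91 89 90]
270 267 289 [86 90 88 57 14 18 17 15 17 18 20 24 18 19 17 21 20 22 23 15 19 20 15 17
 18 16 12 56 81 77 75 81 76]
285 267 289 [77 78 78 56 18 17 25 21 20 21 22 17 24 22 17 20 19 16 23 23 22 20 25 22
 21 16 24 57 79 74 75 76 71]
w7 rows [ 26  26  25  25  26  80  82  81  77  80  75 119 139 137 133 140 140 134
 138 136 139] up [40 65 40 18 16 15 16 12 15 14 15 21 14 16 16 21]
240 267 289 [95 98 71 31 14 16 26 23 20 18 18 24 15 23 20 19 12 17 21 20 21 18 22 20
 14 15 18 34 56 66 67 64 52]
270 267 289 [79 85 82 52 18 15 21 22 27 18 21 22 19 19 22 21 23 24 18 24 18 22 18 24
 21 24 16 59 80 81 81 77 73]
285 268 288 [82 83 83 83 52 25 26 28 27 26 21 28 26 27 25 25 26 25 29 27 30 23 24 22
 22 26 44 76 81 83 80 81 82]
```

>>> step_arm(
  motion=[
    {"slide": [1.75, 0, 15], "dr": [0, 0, 0], "jaw": 85},
    {"slide": [1.75, 0, 30], "dr": [0, 0, 0], "jaw": 70},
    {"slide": [1.75, 0, 42], "dr": [0, 0, 0], "jaw": 50},
    {"slide": [1.75, 0, 50], "dr": [0, 0, 0], "jaw": 35},
    {"slide": [1.75, 0, 50], "dr": [0, 0, 0], "jaw": 25},
    {"slide": [1.75, 0, 50], "dr": [0, 0, 0], "jaw": 18},
    {"slide": [1.75, 0, 50], "dr": [0, 0, 0], "jaw": 14},
    {"slide": [1.75, 0, 50], "dr": [0, 0, 0], "jaw": 12},
  ],
)

```text
clock: 18.5
position: [583.4, 145.2, 70.9]
ee_rot: [0.988, -0.152, 0.0, -0.0]
contact_force: [-0.4, -0.0, 0.7]
gripper_width: 12.0
grasp_force: 0.2
```

>>> step_arm(
  motion=[
    {"slide": [0, 0, 0], "dr": [0, 0, 0], "jaw": 8},
    {"slide": [0, 0, 0], "dr": [0, 0, 0], "jaw": 5},
    {"slide": [0, 0, 0], "dr": [0, 0, 0], "jaw": 5},
    {"slide": [0, 0, 0], "dr": [0, 0, 0], "jaw": 5},
    {"slide": [0, 0, 0], "dr": [0, 0, 0], "jaw": 5},
    {"slide": [0, 0, 0], "dr": [0, 0, 0], "jaw": 5},
    {"slide": [0, 0, 0], "dr": [0, 0, 0], "jaw": 5},
    {"slide": [0, 0, 0], "dr": [0, 0, 0], "jaw": 5},
  ],
)

```text
clock: 19.5
position: [583.6, 145.2, 71.0]
ee_rot: [0.988, -0.151, 0.0, -0.0]
contact_force: [-1.0, -0.7, 5.5]
gripper_width: 11.6
grasp_force: 58.7
```

```bash
cat > p.py <<'E'
from h import *
s=st(); print({k:np.round(s[k],2).tolist() for k in("clock","position","contact_force","wrist_torque","joints","gripper_width")},"heading",(2*np.degrees(np.arctan2(s["ee_rot"][1],s["ee_rot"][0]))).round(2))
E
python3 p.py
```

```text
{'clock': 19.5, 'position': [583.55, 145.24, 70.98], 'contact_force': [-1.04, -0.7, 5.52], 'wrist_torque': [-0.12, 0.32, -0.08], 'joints': [0.51, 0.5, -0.25, 0.0, -0.82, 0.75], 'gripper_width': 11.58} heading -17.43
```

>>> step_arm(
  motion=[
    {"slide": [0, 0, 0], "dr": [0, 0, 0.7], "jaw": 5},
    {"slide": [0, 0, 0], "dr": [0, 0, 1.4], "jaw": 5},
    {"slide": [0, 0, 0], "dr": [0, 0, 2.1], "jaw": 5},
    {"slide": [0, 0, 0], "dr": [0, 0, 2.8], "jaw": 5},
    {"slide": [0, 0, 0], "dr": [0, 0, 3.5], "jaw": 5},
    {"slide": [0, 0, 0], "dr": [0, 0, 4.2], "jaw": 5},
    {"slide": [0, 0, 0], "dr": [0, 0, 4.6], "jaw": 5},
    {"slide": [0, 0, 0], "dr": [0, 0, 4.6], "jaw": 5},
  ],
)

```text
clock: 20.5
position: [583.5, 145.2, 71.0]
ee_rot: [0.89, -0.456, 0.0, -0.0]
contact_force: [-1.6, 0.0, 6.4]
gripper_width: 11.4
grasp_force: 59.0
```

```bash
python3 p.py
```

```text
{'clock': 20.5, 'position': [583.53, 145.18, 71.01], 'contact_force': [-1.6, 0.05, 6.45], 'wrist_torque': [-0.21, 0.27, -0.03], 'joints': [0.51, 0.5, -0.25, 0.0, -0.82, 0.11], 'gripper_width': 11.45} heading -54.24
```

>>> step_arm(
  motion=[
    {"slide": [0, 0, 0], "dr": [0, 0, 0.7], "jaw": 5},
    {"slide": [0, 0, 0], "dr": [0, 0, 1.4], "jaw": 5},
    {"slide": [0, 0, 0], "dr": [0, 0, 2.1], "jaw": 5},
    {"slide": [0, 0, 0], "dr": [0, 0, 2.8], "jaw": 5},
    {"slide": [0, 0, 0], "dr": [0, 0, 3.5], "jaw": 5},
    {"slide": [0, 0, 0], "dr": [0, 0, 4.1], "jaw": 5},
    {"slide": [0, 0, 0], "dr": [0, 0, 4.5], "jaw": 5},
    {"slide": [0, 0, 0], "dr": [0, 0, 4.5], "jaw": 5},
  ],
)

```text
clock: 21.5
position: [583.7, 145.2, 71.0]
ee_rot: [-0.706, 0.709, -0.0, 0.0]
contact_force: [0.0, -0.3, 4.1]
gripper_width: 11.2
grasp_force: 59.0
```

```bash
python3 p.py
```

```text
{'clock': 21.5, 'position': [583.66, 145.24, 71.0], 'contact_force': [0.02, -0.26, 4.08], 'wrist_torque': [-0.16, 0.21, 0.03], 'joints': [0.51, 0.5, -0.25, 0.0, -0.82, -0.52], 'gripper_width': 11.16} heading 269.77
```

>>> step_arm(
  motion=[
    {"slide": [0, 0, 0], "dr": [0, 0, 0.1], "jaw": 5},
    {"slide": [0, 0, 0], "dr": [0, 0, 0.2], "jaw": 5},
    {"slide": [0, 0, 0], "dr": [0, 0, 0.2], "jaw": 5},
    {"slide": [0, 0, 0], "dr": [0, 0, 0.2], "jaw": 5},
    {"slide": [0, 0, 0], "dr": [0, 0, 0.2], "jaw": 5},
    {"slide": [0, 0, 0], "dr": [0, 0, 0.2], "jaw": 5},
    {"slide": [0, 0, 0], "dr": [0, 0, 0.2], "jaw": 5},
    {"slide": [0, 0, 0], "dr": [0, 0, 0.2], "jaw": 5},
  ],
)

```text
clock: 22.5
position: [583.7, 145.3, 71.0]
ee_rot: [-0.696, 0.718, -0.0, 0.0]
contact_force: [-1.0, -0.8, 4.8]
gripper_width: 11.3
grasp_force: 59.0
```

```bash
python3 p.py
```

```text
{'clock': 22.5, 'position': [583.66, 145.25, 71.0], 'contact_force': [-1.01, -0.82, 4.78], 'wrist_torque': [-0.15, 0.21, 0.01], 'joints': [0.51, 0.5, -0.25, 0.0, -0.82, -0.55], 'gripper_width': 11.27} heading 268.19
```

>>> step_arm(
  motion=[
    {"slide": [0, 0, 0], "dr": [0, 0, 0.1], "jaw": 5},
    {"slide": [0, 0, 0], "dr": [0, 0, 0.2], "jaw": 5},
    {"slide": [0, 0, 0], "dr": [0, 0, 0.2], "jaw": 5},
    {"slide": [0, 0, 0], "dr": [0, 0, 0.2], "jaw": 5},
    {"slide": [0, 0, 0], "dr": [0, 0, 0.2], "jaw": 5},
    {"slide": [0, 0, 0], "dr": [0, 0, 0.2], "jaw": 5},
    {"slide": [0, 0, 0], "dr": [0, 0, 0.2], "jaw": 5},
    {"slide": [0, 0, 0], "dr": [0, 0, 0.2], "jaw": 5},
  ],
)

```text
clock: 23.5
position: [583.6, 145.2, 71.0]
ee_rot: [-0.686, 0.728, -0.0, 0.0]
contact_force: [-2.0, -1.3, 5.2]
gripper_width: 11.4
grasp_force: 59.0
```

```bash
python3 p.py
```

```text
{'clock': 23.5, 'position': [583.64, 145.23, 70.96], 'contact_force': [-2.05, -1.26, 5.18], 'wrist_torque': [-0.14, 0.27, 0.13], 'joints': [0.51, 0.5, -0.25, 0.0, -0.82, -0.57], 'gripper_width': 11.4} heading 266.6
```

>>> step_arm(
  motion=[
    {"slide": [0, 0, 0], "dr": [0, 0, 0.1], "jaw": 5},
    {"slide": [0, 0, 0], "dr": [0, 0, 0.2], "jaw": 5},
    {"slide": [0, 0, 0], "dr": [0, 0, 0.2], "jaw": 5},
    {"slide": [0, 0, 0], "dr": [0, 0, 0.2], "jaw": 5},
    {"slide": [0, 0, 0], "dr": [0, 0, 0.2], "jaw": 5},
    {"slide": [0, 0, 0], "dr": [0, 0, 0.2], "jaw": 5},
    {"slide": [0, 0, 0], "dr": [0, 0, 0.2], "jaw": 5},
    {"slide": [0, 0, 0], "dr": [0, 0, 0.2], "jaw": 5},
  ],
)

```text
clock: 24.5
position: [583.7, 145.3, 71.0]
ee_rot: [-0.676, 0.737, -0.0, 0.0]
contact_force: [-0.4, -1.0, 5.8]
gripper_width: 11.3
grasp_force: 59.0
```

```bash
python3 p.py
```

```text
{'clock': 24.5, 'position': [583.65, 145.27, 70.99], 'contact_force': [-0.38, -1.01, 5.78], 'wrist_torque': [-0.08, 0.24, 0.27], 'joints': [0.51, 0.5, -0.25, 0.0, -0.82, -0.6], 'gripper_width': 11.33} heading 265.03
```

The far stop is clearly felt. Turning back.

>>> step_arm(
  motion=[
    {"slide": [0, 0, 0], "dr": [0, 0, -1.2], "jaw": 5},
    {"slide": [0, 0, 0], "dr": [0, 0, -2.4], "jaw": 5},
    {"slide": [0, 0, 0], "dr": [0, 0, -3.6], "jaw": 5},
    {"slide": [0, 0, 0], "dr": [0, 0, -4.8], "jaw": 5},
    {"slide": [0, 0, 0], "dr": [0, 0, -6], "jaw": 5},
    {"slide": [0, 0, 0], "dr": [0, 0, -7.2], "jaw": 5},
    {"slide": [0, 0, 0], "dr": [0, 0, -8.4], "jaw": 5},
    {"slide": [0, 0, 0], "dr": [0, 0, -9.4], "jaw": 5},
  ],
)

```text
clock: 25.5
position: [583.5, 145.1, 71.0]
ee_rot: [0.985, -0.17, 0.0, -0.0]
contact_force: [-0.8, -0.4, 5.1]
gripper_width: 11.2
grasp_force: 59.0
```

>>> step_arm(
  motion=[
    {"slide": [0, 0, 0], "dr": [0, 0, -0.3], "jaw": 5},
    {"slide": [0, 0, 0], "dr": [0, 0, -0.6], "jaw": 5},
    {"slide": [0, 0, 0], "dr": [0, 0, -0.9], "jaw": 5},
    {"slide": [0, 0, 0], "dr": [0, 0, -1], "jaw": 5},
    {"slide": [0, 0, 0], "dr": [0, 0, -1], "jaw": 5},
    {"slide": [0, 0, 0], "dr": [0, 0, -1], "jaw": 5},
    {"slide": [0, 0, 0], "dr": [0, 0, -1], "jaw": 5},
    {"slide": [0, 0, 0], "dr": [0, 0, -1], "jaw": 5},
  ],
)

```text
clock: 26.5
position: [583.5, 145.1, 71.0]
ee_rot: [0.995, -0.103, 0.0, 0.0]
contact_force: [-0.6, -0.7, 5.5]
gripper_width: 11.4
grasp_force: 59.0
```

```bash
python3 p.py
```

```text
{'clock': 26.5, 'position': [583.46, 145.09, 70.99], 'contact_force': [-0.61, -0.69, 5.46], 'wrist_torque': [-0.21, 0.28, -0.06], 'joints': [0.51, 0.5, -0.25, 0.0, -0.82, 0.85], 'gripper_width': 11.4} heading -11.84
```

Heading −11.8°; nudging on in small steps towards the home stop.

>>> step_arm(
  motion=[
    {"slide": [0, 0, 0], "dr": [0, 0, -0.1], "jaw": 5},
    {"slide": [0, 0, 0], "dr": [0, 0, -0.2], "jaw": 5},
    {"slide": [0, 0, 0], "dr": [0, 0, -0.25], "jaw": 5},
    {"slide": [0, 0, 0], "dr": [0, 0, -0.25], "jaw": 5},
    {"slide": [0, 0, 0], "dr": [0, 0, -0.25], "jaw": 5},
    {"slide": [0, 0, 0], "dr": [0, 0, -0.25], "jaw": 5},
    {"slide": [0, 0, 0], "dr": [0, 0, -0.25], "jaw": 5},
    {"slide": [0, 0, 0], "dr": [0, 0, -0.25], "jaw": 5},
  ],
)

```text
clock: 27.5
position: [583.5, 145.1, 71.0]
ee_rot: [0.996, -0.086, 0.0, -0.0]
contact_force: [-0.3, -1.4, 5.0]
gripper_width: 11.2
grasp_force: 59.0
```

```bash
python3 p.py
```

```text
{'clock': 27.5, 'position': [583.46, 145.08, 70.97], 'contact_force': [-0.3, -1.39, 5.02], 'wrist_torque': [-0.27, 0.31, -0.05], 'joints': [0.51, 0.5, -0.25, 0.0, -0.82, 0.89], 'gripper_width': 11.24} heading -9.85
```

>>> step_arm(
  motion=[
    {"slide": [0, 0, 0], "dr": [0, 0, -0.1], "jaw": 5},
    {"slide": [0, 0, 0], "dr": [0, 0, -0.2], "jaw": 5},
    {"slide": [0, 0, 0], "dr": [0, 0, -0.25], "jaw": 5},
    {"slide": [0, 0, 0], "dr": [0, 0, -0.25], "jaw": 5},
    {"slide": [0, 0, 0], "dr": [0, 0, -0.25], "jaw": 5},
    {"slide": [0, 0, 0], "dr": [0, 0, -0.25], "jaw": 5},
    {"slide": [0, 0, 0], "dr": [0, 0, -0.25], "jaw": 5},
    {"slide": [0, 0, 0], "dr": [0, 0, -0.25], "jaw": 5},
  ],
)

```text
clock: 28.5
position: [583.5, 145.1, 71.0]
ee_rot: [0.998, -0.068, 0.0, -0.0]
contact_force: [-1.2, -2.2, 5.0]
gripper_width: 11.6
grasp_force: 59.1
```

```bash
python3 p.py
```

```text
{'clock': 28.5, 'position': [583.49, 145.09, 71.0], 'contact_force': [-1.21, -2.2, 4.98], 'wrist_torque': [-0.22, 0.3, -0.04], 'joints': [0.51, 0.5, -0.25, 0.0, -0.82, 0.92], 'gripper_width': 11.61} heading -7.85
```

>>> step_arm(
  motion=[
    {"slide": [0, 0, 0], "dr": [0, 0, -0.1], "jaw": 5},
    {"slide": [0, 0, 0], "dr": [0, 0, -0.2], "jaw": 5},
    {"slide": [0, 0, 0], "dr": [0, 0, -0.25], "jaw": 5},
    {"slide": [0, 0, 0], "dr": [0, 0, -0.25], "jaw": 5},
    {"slide": [0, 0, 0], "dr": [0, 0, -0.25], "jaw": 5},
    {"slide": [0, 0, 0], "dr": [0, 0, -0.25], "jaw": 5},
    {"slide": [0, 0, 0], "dr": [0, 0, -0.25], "jaw": 5},
    {"slide": [0, 0, 0], "dr": [0, 0, -0.25], "jaw": 5},
  ],
)

```text
clock: 29.5
position: [583.5, 145.1, 71.0]
ee_rot: [0.999, -0.051, 0.0, -0.0]
contact_force: [-1.0, -0.9, 5.6]
gripper_width: 11.5
grasp_force: 59.1
```

```bash
python3 p.py
```

```text
{'clock': 29.5, 'position': [583.46, 145.06, 70.97], 'contact_force': [-0.97, -0.93, 5.57], 'wrist_torque': [-0.24, 0.25, -0.17], 'joints': [0.51, 0.5, -0.25, 0.0, -0.82, 0.96], 'gripper_width': 11.49} heading -5.89
```

>>> step_arm(
  motion=[
    {"slide": [0, 0, 0], "dr": [0, 0, -0.1], "jaw": 5},
    {"slide": [0, 0, 0], "dr": [0, 0, -0.2], "jaw": 5},
    {"slide": [0, 0, 0], "dr": [0, 0, -0.2], "jaw": 5},
    {"slide": [0, 0, 0], "dr": [0, 0, -0.2], "jaw": 5},
    {"slide": [0, 0, 0], "dr": [0, 0, -0.2], "jaw": 5},
    {"slide": [0, 0, 0], "dr": [0, 0, -0.2], "jaw": 5},
    {"slide": [0, 0, 0], "dr": [0, 0, -0.2], "jaw": 5},
    {"slide": [0, 0, 0], "dr": [0, 0, -0.2], "jaw": 5},
  ],
)

```text
clock: 30.5
position: [583.5, 145.0, 71.0]
ee_rot: [0.999, -0.038, 0.0, -0.0]
contact_force: [-1.7, -1.2, 5.1]
gripper_width: 11.5
grasp_force: 59.1
```

```bash
python3 p.py
```

```text
{'clock': 30.5, 'position': [583.5, 145.02, 70.99], 'contact_force': [-1.74, -1.22, 5.06], 'wrist_torque': [-0.36, 0.17, -0.3], 'joints': [0.51, 0.5, -0.25, 0.0, -0.82, 0.98], 'gripper_width': 11.52} heading -4.31
```

The home stop is felt too. Midway between the stops puts the key's zero at a heading of about −17°. Lining up, then drawing gently.

>>> step_arm(
  motion=[
    {"slide": [0, 0, 0], "dr": [0, 0, 0.5], "jaw": 5},
    {"slide": [0, 0, 0], "dr": [0, 0, 1], "jaw": 5},
    {"slide": [0, 0, 0], "dr": [0, 0, 1.5], "jaw": 5},
    {"slide": [0, 0, 0], "dr": [0, 0, 1.57], "jaw": 5},
    {"slide": [0, 0, 0], "dr": [0, 0, 1.57], "jaw": 5},
    {"slide": [0, 0, -1], "dr": [0, 0, 1.57], "jaw": 5},
    {"slide": [0, 0, -2], "dr": [0, 0, 1.57], "jaw": 5},
    {"slide": [0, 0, -3], "dr": [0, 0, 1.57], "jaw": 5},
  ],
)

```text
clock: 31.5
position: [582.7, 145.0, 72.7]
ee_rot: [0.989, -0.146, -0.001, 0.0]
contact_force: [-0.1, -0.6, -0.2]
gripper_width: 11.1
grasp_force: 58.3
```

>>> step_arm(
  motion=[
    {"slide": [0, 0, -1], "dr": [0, 0, 0], "jaw": 5},
    {"slide": [0, 0, -2], "dr": [0, 0, 0], "jaw": 5},
    {"slide": [0, 0, -3], "dr": [0, 0, 0], "jaw": 5},
    {"slide": [0, 0, -4], "dr": [0, 0, 0], "jaw": 5},
    {"slide": [0, 0, -5], "dr": [0, 0, 0], "jaw": 5},
    {"slide": [0, 0, -6], "dr": [0, 0, 0], "jaw": 5},
    {"slide": [0, 0, -7], "dr": [0, 0, 0], "jaw": 5},
    {"slide": [0, 0, -8], "dr": [0, 0, 0], "jaw": 5},
  ],
)

```text
clock: 32.5
position: [583.2, 145.2, 81.5]
ee_rot: [0.989, -0.146, -0.0, 0.0]
contact_force: [0.3, 0.8, -0.2]
gripper_width: 11.6
grasp_force: 58.3
```

```bash
python3 p.py
```

```text
{'clock': 32.5, 'position': [583.22, 145.16, 81.47], 'contact_force': [0.32, 0.84, -0.19], 'wrist_torque': [-0.01, -0.07, -0.02], 'joints': [0.51, 0.49, -0.24, 0.0, -0.84, 0.76], 'gripper_width': 11.59} heading -16.8
```

>>> step_arm(
  motion=[
    {"slide": [0, 0, -2], "dr": [0, 0, 0], "jaw": 5},
    {"slide": [0, 0, -4], "dr": [0, 0, 0], "jaw": 5},
    {"slide": [0, 0, -6], "dr": [0, 0, 0], "jaw": 5},
    {"slide": [0, 0, -9], "dr": [0, 0, 0], "jaw": 5},
    {"slide": [0, 0, -12], "dr": [0, 0, 0], "jaw": 5},
    {"slide": [0, 0, -17], "dr": [0, 0, 0], "jaw": 5},
    {"slide": [0, 0, -30], "dr": [0, 0, 0], "jaw": 5},
    {"slide": [0, 0, -52], "dr": [0, 0, 0], "jaw": 5},
  ],
)

```text
clock: 33.5
position: [582.9, 145.0, 133.9]
ee_rot: [0.989, -0.146, -0.001, 0.0]
contact_force: [-0.1, -0.5, -0.1]
gripper_width: 11.0
grasp_force: 58.3
```

Run:
```python
from h import *
exec(open('p.py').read())
# stand: key axis at old grasp: tcp + e along old tool x, e=-1.7, heading 195.1
h=np.radians(195.1); ax=np.array([527.8,-245.2])-1.7*np.array([np.cos(h),np.sin(h)]); print(ax)
print(tool(s,np.r_[ax,134]-s["position"]).round(1))
```

```text
{'clock': 33.5, 'position': [582.91, 145.02, 133.89], 'contact_force': [-0.15, -0.52, -0.12], 'wrist_torque': [0.03, -0.07, 0.03], 'joints': [0.51, 0.43, -0.19, -0.0, -0.96, 0.76], 'gripper_width': 10.97} heading -16.8
[ 529.44130347 -244.75714234]
[6.150e+01 3.886e+02 2.000e-01]
```

>>> step_arm(
  motion=[
    {"slide": [8, 50, 0], "dr": [0, 0, -0.5], "jaw": 5},
    {"slide": [16, 100, 0], "dr": [0, 0, -1], "jaw": 5},
    {"slide": [25, 155, 0], "dr": [0, 0, -1.6], "jaw": 5},
    {"slide": [33, 210, 0], "dr": [0, 0, -2.2], "jaw": 5},
    {"slide": [42, 265, 0], "dr": [0, 0, -2.8], "jaw": 5},
    {"slide": [50, 318, 0], "dr": [0, 0, -3.4], "jaw": 5},
    {"slide": [58, 365, 0], "dr": [0, 0, -3.9], "jaw": 5},
    {"slide": [61.5, 388.6, 0], "dr": [0, 0, -3.99], "jaw": 5},
  ],
)

```text
clock: 34.5
position: [529.4, -247.0, 134.4]
ee_rot: [0.991, 0.131, 0.001, 0.0]
contact_force: [-0.6, 0.4, -0.7]
gripper_width: 11.3
grasp_force: 58.6
```

>>> step_arm(
  motion=[
    {"slide": [0, 0, 0], "dr": [0, 0, 0], "jaw": 5},
    {"slide": [0, 0, 0], "dr": [0, 0, 0], "jaw": 5},
    {"slide": [0, 0, 10], "dr": [0, 0, 0], "jaw": 5},
    {"slide": [0, 0, 25], "dr": [0, 0, 0], "jaw": 5},
    {"slide": [0, 0, 40], "dr": [0, 0, 0], "jaw": 5},
    {"slide": [0, 0, 48], "dr": [0, 0, 0], "jaw": 5},
    {"slide": [0, 0, 48], "dr": [0, 0, 0], "jaw": 5},
    {"slide": [0, 0, 48], "dr": [0, 0, 0], "jaw": 5},
  ],
)

```text
clock: 35.5
position: [530.2, -244.8, 85.7]
ee_rot: [0.991, 0.132, 0.0, 0.0]
contact_force: [0.2, 0.4, -0.3]
gripper_width: 11.4
grasp_force: 58.6
```

Run:
```python
from h import *
exec(open('p.py').read())
print(tool(s,np.array([529.4,-244.8,45.2])-s["position"]).round(1))
im=optics.get_image("wrist"); cv2.imwrite("pics/w8.png",im)
```

```text
{'clock': 35.5, 'position': [530.19, -244.76, 85.72], 'contact_force': [0.25, 0.43, -0.3], 'wrist_torque': [0.0, 0.02, 0.0], 'joints': [-0.16, 0.46, -0.28, 0.0, -0.83, 1.99], 'gripper_width': 11.4} heading 15.13
[-0.8 -0.2 40.5]
```

View pics/w8.png

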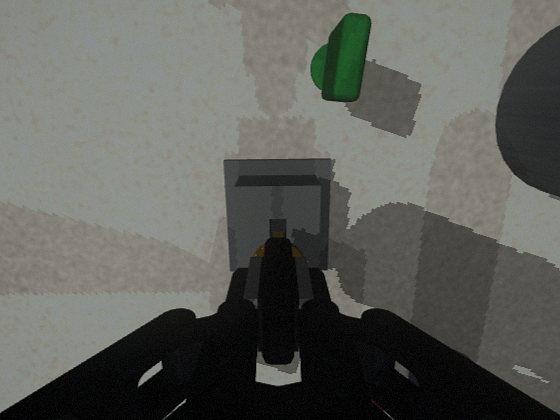

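The pocket is in line with the bit at about (278,225). Lowering.

>>> step_arm(
  motion=[
    {"slide": [-0.8, -0.2, 4], "dr": [0, 0, 0], "jaw": 5},
    {"slide": [-0.8, -0.2, 8], "dr": [0, 0, 0], "jaw": 5},
    {"slide": [-0.8, -0.2, 11], "dr": [0, 0, 0], "jaw": 5},
    {"slide": [-0.8, -0.2, 13], "dr": [0, 0, 0], "jaw": 5},
    {"slide": [-0.8, -0.2, 15], "dr": [0, 0, 0], "jaw": 5},
    {"slide": [-0.8, -0.2, 17], "dr": [0, 0, 0], "jaw": 5},
    {"slide": [-0.8, -0.2, 19], "dr": [0, 0, 0], "jaw": 5},
    {"slide": [-0.8, -0.2, 20], "dr": [0, 0, 0], "jaw": 5},
  ],
)

```text
clock: 36.55
position: [528.9, -244.6, 65.3]
ee_rot: [0.991, 0.132, -0.0, -0.0]
contact_force: [0.5, 0.0, -1.7]
gripper_width: 11.0
grasp_force: 58.6
```

>>> step_arm(
  motion=[
    {"slide": [0, 0, 3], "dr": [0, 0, 0], "jaw": 5},
    {"slide": [0, 0, 6], "dr": [0, 0, 0], "jaw": 5},
    {"slide": [0, 0, 9], "dr": [0, 0, 0], "jaw": 5},
    {"slide": [0, 0, 12], "dr": [0, 0, 0], "jaw": 5},
    {"slide": [0, 0, 15], "dr": [0, 0, 0], "jaw": 5},
    {"slide": [0, 0, 18], "dr": [0, 0, 0], "jaw": 5},
    {"slide": [0, 0, 19.5], "dr": [0, 0, 0], "jaw": 5},
    {"slide": [0, 0, 20], "dr": [0, 0, 0], "jaw": 5},
  ],
)

```text
clock: 37.55
position: [529.0, -244.6, 45.3]
ee_rot: [0.991, 0.132, -0.0, -0.0]
contact_force: [0.0, 0.7, -1.2]
gripper_width: 11.6
grasp_force: 58.6
```

>>> step_arm(
  motion=[
    {"slide": [0, 0, 0.6], "dr": [0, 0, 0], "jaw": 5},
    {"slide": [0, 0, 0.6], "dr": [0, 0, 0], "jaw": 5},
    {"slide": [0, 0, 0.6], "dr": [0, 0, 0], "jaw": 5},
    {"slide": [0, 0, 0.6], "dr": [0, 0, 0], "jaw": 14},
    {"slide": [0, 0, 0.6], "dr": [0, 0, 0], "jaw": 20},
    {"slide": [0, 0, 0.6], "dr": [0, 0, 0], "jaw": 40},
    {"slide": [0, 0, 0.6], "dr": [0, 0, 0], "jaw": 60},
    {"slide": [0, 0, 0.6], "dr": [0, 0, 0], "jaw": 80},
  ],
)

```text
clock: 38.55
position: [529.0, -244.6, 44.8]
ee_rot: [0.991, 0.132, -0.0, 0.0]
contact_force: [-0.3, -0.1, 0.9]
gripper_width: 73.6
grasp_force: 0.0
```

>>> step_arm(
  motion=[
    {"slide": [0, 0, -10], "dr": [0, 0, 0], "jaw": 85},
    {"slide": [0, 0, -25], "dr": [0, 0, 0], "jaw": 85},
    {"slide": [0, 0, -45], "dr": [0, 0, 0], "jaw": 85},
    {"slide": [0, 0, -65], "dr": [0, 0, 0], "jaw": 85},
    {"slide": [0, 0, -90], "dr": [0, 0, 0], "jaw": 85},
    {"slide": [0, 0, -120], "dr": [0, 0, 0], "jaw": 85},
    {"slide": [0, 0, -120], "dr": [0, 0, 0], "jaw": 85},
    {"slide": [0, 0, -120], "dr": [0, 0, 0], "jaw": 85},
  ],
)

```text
clock: 39.55
position: [528.6, -244.4, 165.1]
ee_rot: [0.991, 0.131, 0.0, -0.0]
contact_force: [-1.0, 0.4, -0.2]
gripper_width: 85.1
grasp_force: 0.0
```

Run:
```python
from h import *
exec(open('p.py').read())
a=optics.get_image("wrist"); b=optics.get_image("side"); cv2.imwrite("pics/wend.png",a); cv2.imwrite("pics/send.png",b)
cv2.imwrite("pics/end.png",np.hstack([cv2.resize(a[60:340,140:420],(400,400)),cv2.resize(b[180:340,220:380],(400,400))]))
```

```text
{'clock': 39.55, 'position': [528.65, -244.45, 165.08], 'contact_force': [-1.01, 0.36, -0.2], 'wrist_torque': [-0.0, -0.01, 0.01], 'joints': [-0.16, 0.37, -0.19, -0.0, -1.01, 1.99], 'gripper_width': 85.11} heading 15.1
```

View pics/end.png

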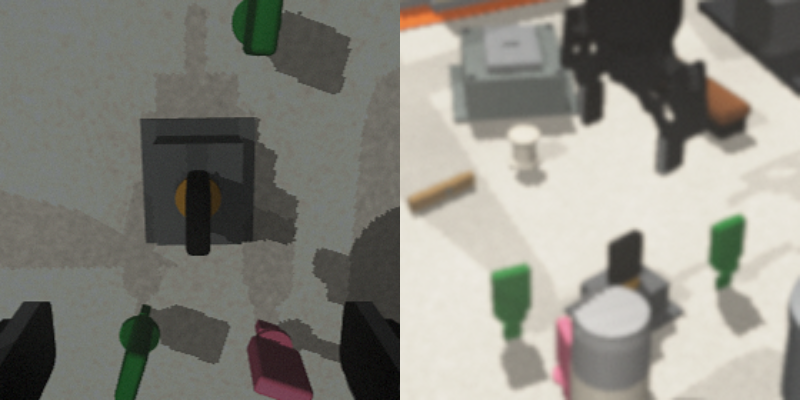

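The key stands upright in its stand with the collar seated, the gripper is clear above it, and the other things are where they were.

```bash
python3 -c "
from bench import arm
print(arm.job_done())"
```

```text
the job is handed in; nothing more can be done
None
```

I turned the lock clockwise to its far stop and back against its home stop (both felt as rising torque), then drew the key and put it back upright in its stand. The job was handed in at about 40 s, with no verdict returned.

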